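# Load the vial reader and hold its filter collar home

## Robot

A 7-joint arm with a two-finger parallel gripper is mounted at the origin on the work surface. World frame = base frame: x ahead of the robot, y to its left, z up, the work surface at z = 0. Lengths are in mm, angles in rad, forces in N, time in s.
With the tool pointing down it reaches from about 400 to 875 mm from the base axis. Payload 4.4 kg.
Tool frame: the origin (TCP) lies on the mounting face of the last link; the fingertips stand 173 mm ahead of it and the grasp point (between the pads) lies 155 mm ahead of it; z points along the fingers, y is the line along which they close (so a half turn about z gives the same grasp; the last joint's range is limited). The gripper opens to 85 mm and grips with 20 to 120 N. Pads are 22 mm wide; open, the fingers measure 114 mm over their backs; the gripper's body (76 mm by 85 mm) begins 54 mm behind the grasp point. The pads swing forward as they close: fully open they stand 13 mm farther back than shut.
Start: joints at [-0.066, 0.628, 0.038, 1.517, -0.027, 0.996, -0.02], TCP at [650.012, 0.021, 404.713] pointing down, gripper open.
Joint ranges: [-3.06, 3.06], [-0.37, 2.12], [-1.25, 1.32], [0.18, 2.47], [-1.1, 4.24], [0.23, 1.98], [-2.94, 2.94]. Speed limits (rad/s): [2.57, 2.57, 3.14, 3.14, 3.14, 3.14, 3.14].

## Interface

Orientations are given as [roll, pitch, yaw] about the fixed x, y, z axes, in that order (R = Rz(yaw) Ry(pitch) Rx(roll)).
In Python, from cell import * gives the robot as it stands. The module is installed in compiled form; this text tells all that it offers.
- The arm moves only by the tool jog_arm, never from a script. Its argument "steps" is a list of rows, each a list of 7 numbers: the opening, from -1 (shut) to 1 (fully open), so that 0 is half open, then the shift along the tool's x, y, z as a fraction of full scale, then the turn, a rotation vector about the tool's x, y, z as a fraction of full scale. A call has 1 to 10 rows; each row shifts and turns the commanded pose from where the row before left it, along the tool's axes as they then stand; what a row does not reach is not made up. Full scale, the value 1, is 500 mm for a shift and 2 rad for a turn. A row lasts 1/8 s, in which the tool goes at most 62.5 mm and 10.7 degrees, less where a joint would pass 70% of its speed; a pose out of reach is approached as far as the arm can. A call with a number of a shift or a turn outside -1 to 1 is refused whole. A call with a gripper value outside its range is refused whole. The fingers move at their own pace and stop on an object; the grip force is fixed at half the most. Time passes only in rows, so rows that do not move let the fingers close. It gives the time, the measured TCP pose, the force, the opening and the grip force at its end, in the units of the state.
- read_state(): the state, without advancing time (a new reading comes with each control period).
- get_image(name): name is "scene" or "side" or "wrist"; returns a dict with "pixels" (384x512x3 uint8, red, green, blue), "depth" (384x512 float32, mm along the optical axis (not along the pixel's ray), 0 where there is no reading), "vertical_fov" (degrees; the focal length in pixels is half the picture's height over the tangent of half this angle, whatever the lens; pixels are square), "cx", "cy" (the principal point, pixels), "R" (3x3) and "t" (3): a world point X has camera coordinates R X + t. Camera axes: x right, y down, z forward; pixel columns grow to the right and rows downward; lengths in mm; the calibration is good to about 2 mm. A picture is of the moment at which its call begins.
- finish_job(): hands the job in; it is judged then, once.
The state is a dict: "clock": time; "qpos": joint angles; "qd": joint speeds; "tau": joint torques, N m; "eef_pos": TCP position; "tool_rot": TCP orientation; "force": force on the tool from outside, world axes, zero at the start; "torque": the same for the moment, N m; "width": finger opening in mm; "gripper_force": force on a finger pad.
Only numpy, scipy, OpenCV 4.12 (cv2) and the standard library are available. Lean on these libraries where they do the work, as an engineer would, in place of code of your own. Each camera call takes 0.05 s, during which the arm holds its last target. There are 200 camera calls.

## Task

Slide the two blue-capped jars that stand loose on the bench, one at a time and without lifting or tipping them, between the reader's guide rails, so that they stand in one closed-up file behind the jar that is already there, against the reading window. Then turn the knurled filter collar on top of the reader clockwise (seen from above) until its hidden keyways drop over the pins, push it fully home against its spring, and finish while still holding it pushed home with the gripper. Leave the other things on the bench where they are.

Things in the scene. Friction and masses are not known exactly. Their poses are not given: they have to be found in the camera images.
- port (a point): Centre of the top of the fixed white reader housing (150 mm along x, 120 mm along y, top 70 mm above the bench), on the port's upright axis. Axes are the reader's own, z up. From here a steel spigot (38 mm across, 45 mm high) rises inside the collar; its three 5 mm radial pins, 120 degrees apart, are hidden by the collar, at an unknown angle.
- collar: Dark knurled collar with aluminium top and amber filter: a round cap 59 mm across, 36 mm high, about 130 g, loose on the spigot. Origin in the centre of its open underside, z up. At the start it sits on the pins, underside 28 mm above port. Let go while dropped but not held home, it rides on the spring with its underside 20 mm above port; fully home (hard stop) it is 14 mm above.
- collar_top (a point): Centre of the collar's top face, 36 mm above its underside. Three hidden 11 mm keyways inside the collar come over the pins when it is turned clockwise from above by between 14 and 75 degrees (match within about 6). It then drops 8 mm onto the orange spring ring if lightly pushed down; gripping fingers carry its weight, so feel downwards while turning.
- spring_ring (a joint): How far (m) the orange spring ring (58 mm across) under the collar is pressed down: 0 until the dropped collar touches it, 0.006 with the collar pushed another 6 mm, fully home on its hard stop. The spring pushes up with about 5 N at 0 and 11 N at home, so a collar let go springs back up.
- lane_end (a point): Bench level, middle of the face of the grey detector head (44 mm wide, 45 mm high, amber window) that closes the lane, 100 mm from the port axis. Axes are the reader's: the lane runs from here along -y, between two blue rails 12 mm high and 6 mm thick, 40 mm apart inside. Three closed-up jars stand with centres at about y = -17, -51 and -85 mm in this frame.
- lane_mouth (a point): Bench level, middle of the lane's open mouth, 137 mm from lane_end along -y. The rails run straight to 110 mm from lane_end, then flare to about 75 mm inside width at the mouth. Axes are the reader's.
- jar_a: Glass jar with blue cap, 34 mm across, 55 mm tall, about 60 g, already in the lane within about 6 mm of its closed end; origin under its centre.
- jar_b: Loose glass jar with blue cap, the same as jar_a, standing on the bench outside the lane's mouth; origin under its centre. Jar_b and jar_c may come in either order.
- jar_c: Loose glass jar with blue cap, the same as jar_b; origin under its centre.
- amber_jar: bystander: brown glass jar with black cap, 40 mm across, 70 mm tall, beyond the rails; origin under its centre
- tape_roll: bystander: yellow tape roll lying flat, 60 mm across, 19 mm high; origin under its centre
- tip_box: bystander: green and white pipette-tip box, 80 x 120 mm, 51 mm high; origin under its centre
- beaker: bystander: glass beaker, 70 mm across, 85 mm tall; origin under its centre
- pipette: bystander: grey and yellow pipette lying flat, about 230 mm long, 26 mm high; origin under its grey handle, +x towards its yellow nose
- timer: bystander: red timer lying flat, 50 x 70 mm, 22 mm high; origin under its centre
There are look-alikes about, which are no part of the job. Leave any turquoise look-alike of the jar_b alone.

How it is judged:
By the outcome, as a careful person would: the job done as asked, in the order asked, and still so for the second after the job is handed in, while the arm keeps its last pose, push and grip.
It also fails if it takes over 70 s, if anything falls off the work surface, if the arm or the gripper's body presses on something with over 40 N, if the wrist force passes 120 N, or if a joint passes its speed limit or range.

## Working session

There is one attempt and no reset: what is moved stays moved. The work goes in short steps, Python scripts to look and compute and a tool call to move; the robot and the scene stay as the last step left them, time stands still between calls to the robot, and variables do not carry over. Pictures are saved under pics/ and viewed, at most 10 in all, crops included, and the job is handed in when it is done.

Besides the shell and the picture viewer there is one more tool, called as name(argument=value, ...) on one line, values as JSON. jog_arm: Moves the arm, as the interface text tells. Shift numbers are shares of 500 mm and turn numbers shares of 2 rad, none past 1 either way. Its arguments: {"type":"object","properties":{"steps":{"type":"array"}},"required":["steps"]}

```bash
mkdir -p pics
cat > h.py <<'E'
from cell import *
import numpy as np, cv2
def rays(im,uv):
    f=im["pixels"].shape[0]/2/np.tan(np.radians(im["vertical_fov"])/2)
    uv=np.atleast_2d(uv).astype(float)
    d=np.c_[(uv[:,0]-im["cx"])/f,(uv[:,1]-im["cy"])/f,np.ones(len(uv))]
    R=np.array(im["R"]);t=np.array(im["t"])
    return -R.T@t, d@R
def plane(im,uv,z):
    o,d=rays(im,uv); return o+d*((z-o[2])/d[:,2])[:,None]
def cloud(im):
    h,w=im["depth"].shape; u,v=np.meshgrid(np.arange(w),np.arange(h))
    o,d=rays(im,np.c_[u.ravel(),v.ravel()])
    return (o+d*im["depth"].reshape(-1,1)).reshape(h,w,3)
def save(im,n,crop=None,s=1):
    p=im["pixels"][:,:,::-1]
    if crop: p=p[crop[1]:crop[3],crop[0]:crop[2]]
    cv2.imwrite("pics/"+n,cv2.resize(p,None,fx=s,fy=s))
E
python3 - <<'E'
from h import *
s=read_state();print({k:np.round(v,3).tolist() for k,v in s.items()})
a=[get_image(n) for n in("scene","side")]
for i,n in zip(a,("scene","side")):
    print(n,i["vertical_fov"],np.round(-np.array(i["R"]).T@i["t"]))
    save(i,n+"0.png",s=1.5)
    import pickle;pickle.dump(i,open(n+".pkl","wb"))
E
```

```text
{'clock': 0.0, 'qpos': [-0.066, 0.629, 0.038, 1.518, -0.027, 0.996, -0.02], 'qd': [-0.001, 0.002, 0.0, 0.001, 0.0, -0.002, -0.0], 'tau': [-0.001, -56.341, 1.226, -19.345, 0.011, 0.011, -0.0], 'eef_pos': [649.689, 0.014, 403.798], 'tool_rot': [-3.14, 0.0, 1.571], 'force': [0.126, 0.294, -0.135], 'torque': [-0.031, 0.043, 0.005], 'gripper_force': 0.0, 'width': 85.271}
scene 53.36726012106731 [1000.  643.  957.]
side 43.78258801498244 [173. 743. 847.]
```

View pics/scene0.png

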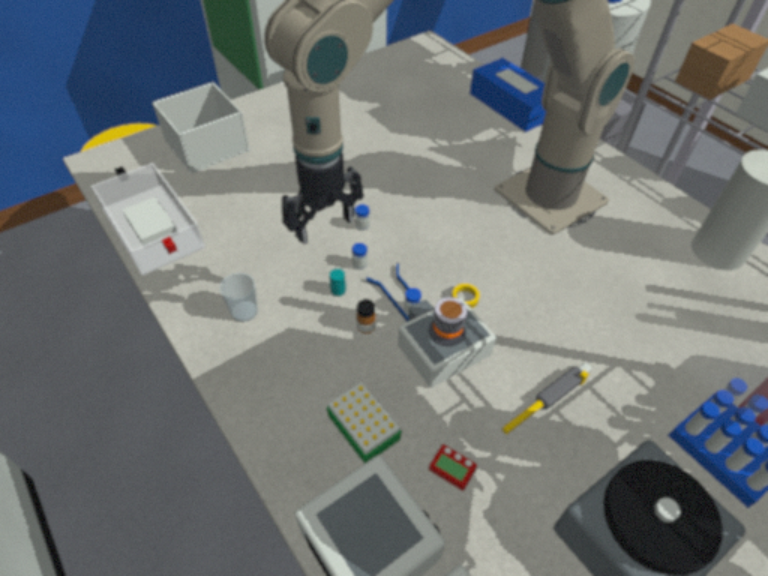

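View pics/side0.png

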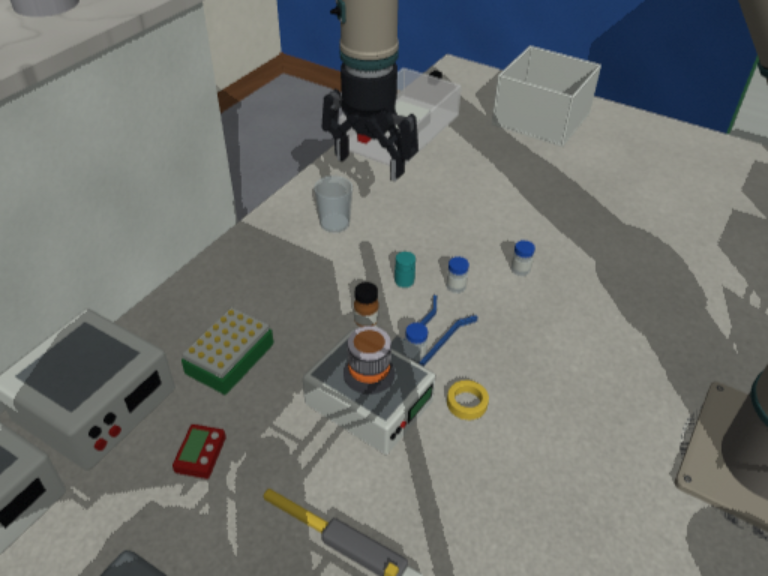

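The scene view shows loose blue caps at (362,211) and (360,249) (1.5x pixels), the lane jar at (413,296), a turquoise look-alike at (337,280), and the collar at (450,308). The side view shows the same, with caps at (525,249), (458,266) and (417,333).

Run:
```python
from h import *
import pickle
for n in("scene","side"):
    im=pickle.load(open(n+".pkl","rb"));C=cloud(im)
    hsv=cv2.cvtColor(im["pixels"],cv2.COLOR_RGB2HSV)
    ok=(C[...,0]>300)&(C[...,0]<900)&(abs(C[...,1])<400)&(C[...,2]<160)&(C[...,2]>3)
    H,S,V=[hsv[...,i].astype(int) for i in range(3)]
    blue=ok&(H>105)&(H<125)&(S>120)
    k,l,st,ce=cv2.connectedComponentsWithStats(blue.astype(np.uint8),connectivity=8)
    print(n)
    for i in range(1,k):
        if st[i,4]<15: continue
        P=C[l==i]; print("blue",st[i],"med",np.median(P,0).round(),"z",np.percentile(P[:,2],[5,95]).round())
        top=P[P[:,2]>51]
        if len(top)>8:
            m=(l==i)&(C[...,2]>52); v,u=np.nonzero(m)
            (c,r)=cv2.minEnclosingCircle(plane(im,np.c_[u,v],55)[:,:2].astype(np.float32)); print("   cap circle",np.round(c,1),round(r,1),"mean",plane(im,np.c_[u,v],55).mean(0).round(1))
    m=(C[...,2]>128)&ok&(C[...,2]<142)&(abs(C[...,0]-600)<200)
    k,l,st,ce=cv2.connectedComponentsWithStats(m.astype(np.uint8))
    for i in range(1,k):
        if st[i,4]>60:
            P=C[l==i];v,u=np.nonzero(l==i)
            c,r=cv2.minEnclosingCircle(plane(im,np.c_[u,v],134)[:,:2].astype(np.float32)); print("collar",st[i],P.mean(0).round(1),np.round(c,1),round(r,1))
    # housing top
    m=ok&(abs(C[...,2]-70)<4);k,l,st,ce=cv2.connectedComponentsWithStats(m.astype(np.uint8))
    i=1+np.argmax(st[1:,4]);v,u=np.nonzero(l==i)
    print("housing",st[i],cv2.minAreaRect(plane(im,np.c_[u,v],70)[:,:2].astype(np.float32)))
    teal=ok&(H>80)&(H<100)&(S>120);print("teal",np.median(C[teal],0).round())
    dk=ok&(V<60)&(C[...,2]>65)&(C[...,2]<75);print("black",np.median(C[dk],0).round())
    ye=ok&(H>22)&(H<32)&(S>150)&(C[...,2]>10)&(C[...,2]<24); 
    k,l,st,ce=cv2.connectedComponentsWithStats(ye.astype(np.uint8))
    for i in range(1,k):
        if st[i,4]>30: print("yel",st[i],C[l==i].mean(0).round())
    # rail pixels: bands
    r=blue&(C[...,2]<25)
    v,u=np.nonzero(r);P=plane(im,np.c_[u,v],12)
    np.save(n+"_rail.npy",P[:,:2])
    k,l,st,ce=cv2.connectedComponentsWithStats(r.astype(np.uint8),connectivity=8)
    for i in range(1,k):
        if st[i,4]<20: continue
        v,u=np.nonzero(l==i);P=plane(im,np.c_[u,v],12)[:,:2]
        o=np.argsort(P[:,0]);print("rail",st[i,4],P[o[::max(1,len(o)//8)]].round().tolist())
```

```text
scene
blue [237 137   9   7  51] med [ 454. -178.   54.] z [49. 56.]
   cap circle [ 454.5 -178.4] 15.4 mean [ 454.1 -179.2   55. ]
blue [235 162   9   9  63] med [529. -78.  54.] z [48. 58.]
   cap circle [529.5 -80. ] 16.6 mean [529.4 -80.2  55. ]
blue [265 183  15  19  93] med [510.  87.  53.] z [10. 56.]
   cap circle [513.4  86.9] 16.7 mean [511.5  87.1  55. ]
blue [245 186  16  13  27] med [531.  -2.  10.] z [ 7. 15.]
blue [262 201  10  12  17] med [535.  79.  10.] z [ 6. 12.]
collar [290 198  21  18 297] [521.6 205.4 132.8] [522.7 205.2] 30.5
housing [272 208  50  36 480] ((527.19775390625, 208.29505920410156), (110.7330322265625, 134.3485565185547), 83.68474578857422)
teal [614. -36.  46.]
black [612.  74.  69.]
yel [302 189  18  15  99] [392. 128.  16.]
rail 27 [[529.0, 8.0], [529.0, -7.0], [531.0, 17.0], [531.0, 1.0], [533.0, 41.0], [533.0, 26.0], [534.0, -11.0], [537.0, -18.0], [540.0, -26.0]]
side
blue [343 161  14  11 119] med [ 446. -176.   53.] z [45. 56.]
   cap circle [ 445.7 -176.3] 18.8 mean [ 446.9 -178.8   55. ]
blue [299 171  14  12 130] med [522. -77.  53.] z [46. 57.]
   cap circle [523.2 -79.3] 17.6 mean [522.4 -79.4  55. ]
blue [271 197  20  32 219] med [509.  87.  53.] z [ 9. 56.]
   cap circle [505.2  90.1] 17.8 mean [505.2  89.6  55. ]
blue [280 211  38  32 153] med [479.  35.  10.] z [ 6. 13.]
collar [232 218  29  24 525] [514.4 207.1 132.8] [514.1 208.7] 31.2
housing [207 229  74  46 909] ((513.0283203125, 209.38967895507812), (108.84548950195312, 137.09979248046875), 86.92210388183594)
teal [600. -35.  41.]
black [533. 213.  69.]
yel [298 254  28  24 335] [394. 133.  17.]
rail 56 [[518.0, 6.0], [520.0, 27.0], [522.0, 20.0], [523.0, 12.0], [524.0, 5.0], [525.0, 18.0], [527.0, 35.0], [533.0, -26.0]]
rail 153 [[455.0, -19.0], [466.0, -8.0], [474.0, 28.0], [476.0, 18.0], [478.0, 49.0], [480.0, 47.0], [481.0, 44.0], [483.0, 75.0], [487.0, 106.0]]
```

jog_arm(steps=[[1,-0.04,-0.063,0.05,0,0,0],[1,-0.04,-0.063,0.05,0,0,0],[1,-0.04,-0.063,0.05,0,0,0],[1,-0.04,-0.063,0.05,0,0,0.04],[1,0,0,0,0,0,0],[1,0,0,0,0,0,0]])

```text
clock: 0.85
eef_pos: [524.8, -79.7, 304.9]
tool_rot: [3.14, -0.0, 1.491]
force: [0.4, 0.3, 1.3]
width: 85.6
gripper_force: 0.0
```

Run:
```python
from h import *
im=get_image("wrist");save(im,"w1.png",s=1.5);s=read_state();print(s["eef_pos"],s["tool_rot"])
print(np.round(-np.array(im["R"]).T@im["t"]),np.round(im["R"],2).tolist(),im["vertical_fov"])
C=cloud(im);hsv=cv2.cvtColor(im["pixels"],cv2.COLOR_RGB2HSV)
b=((hsv[...,0]>105)&(hsv[...,0]<125)&(hsv[...,1]>120)).astype(np.uint8)
k,l,st,ce=cv2.connectedComponentsWithStats(b)
for i in range(1,k):
    if st[i,4]>80:
        P=C[l==i];v,u=np.nonzero(l==i);z=np.percentile(P[:,2],90)
        c,r=cv2.minEnclosingCircle(plane(im,np.c_[u,v],z)[:,:2].astype(np.float32));print(st[i],P.mean(0).round(1),round(z,1),np.round(c,1),round(r,1))
```

```text
[525.2028542  -79.36412369 305.18777046] [ 3.13941451e+00 -5.71440663e-04  1.49209414e+00]
[531.   2. 275.] [[1.0, -0.08, 0.0], [-0.07, -0.95, 0.31], [-0.02, -0.31, -0.95]] 65.3828170786179
[175   0  22 136 817] [479.9  24.8  13.7] 13.4 [475.3  22.2] 51.7
[245   0  26 135 697] [529.5  18.1  13.3] 13.4 [534.2  18. ] 51.2
[ 235  181   42   43 1362] [525.6 -79.5  56. ] 56.3 [525.9 -79.4] 17.5
[ 163  292   37   38 1082] [ 452.  -176.1   56.1] 56.1 [ 452.1 -176. ] 20.3
```

Run:
```python
from h import *
im=get_image("wrist")
hsv=cv2.cvtColor(im["pixels"],cv2.COLOR_RGB2HSV)
b=((hsv[...,0]>105)&(hsv[...,0]<125)&(hsv[...,1]>120)&(np.arange(384)[:,None]<140)).astype(np.uint8)
k,l,st,ce=cv2.connectedComponentsWithStats(b)
for i in range(1,k):
    if st[i,4]>80:
        v,u=np.nonzero(l==i);P=plane(im,np.c_[u,v],12)
        for y in range(-40,75,8):
            q=P[(abs(P[:,1]-y)<3)]
            if len(q):print(i,y,q[:,0].min().round(),q[:,0].max().round())
```

```text
1 -24 460.0 468.0
1 -16 465.0 473.0
1 -8 470.0 479.0
1 0 477.0 482.0
1 8 478.0 483.0
1 16 479.0 483.0
1 24 479.0 484.0
1 32 480.0 485.0
1 40 480.0 485.0
1 48 481.0 486.0
1 56 482.0 486.0
1 64 482.0 487.0
1 72 483.0 488.0
2 -32 537.0 542.0
2 -24 532.0 539.0
2 -16 528.0 535.0
2 -8 524.0 530.0
2 0 524.0 528.0
2 8 524.0 529.0
2 16 525.0 529.0
2 24 525.0 530.0
2 32 526.0 531.0
2 40 527.0 531.0
2 48 528.0 531.0
2 56 528.0 532.0
2 64 529.0 533.0
2 72 529.0 532.0
```

View pics/w1.png

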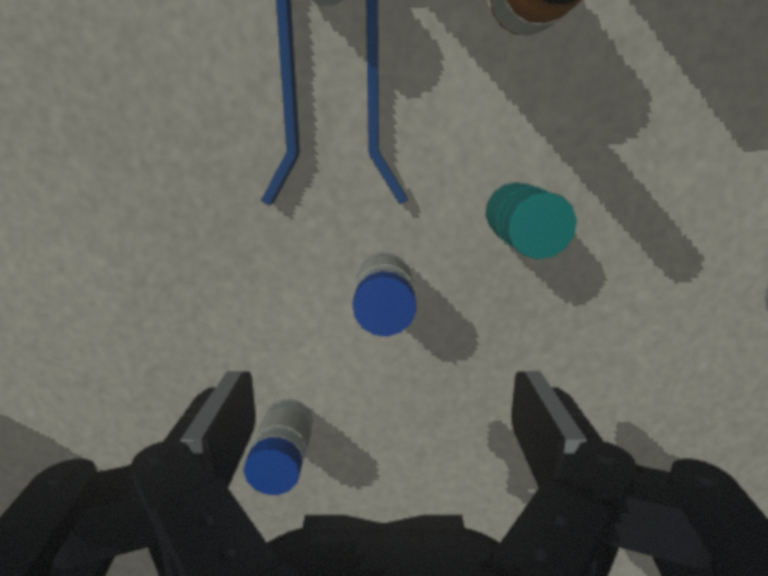

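jog_arm(steps=[[1,0,0,0.08,0,0,0],[1,0,0,0.08,0,0,0],[1,0,0,0.067,0,0,0],[1,0,0,0,0,0,0],[-1,0,0,0,0,0,0],[-1,0,0,0,0,0,0],[-1,0,0,0,0,0,0],[-1,0,0,0,0,0,0],[-1,0,0,0,0,0,0]])

```text
clock: 2.08
eef_pos: [524.5, -80.0, 192.6]
tool_rot: [3.139, -0.0, 1.491]
force: [-0.2, -0.0, 6.9]
width: 32.7
gripper_force: 59.0
```

jog_arm(steps=[[-1,0.02,-0.018,0,0,0,0],[-1,0.02,-0.018,0,0,0,0],[-1,0.025,-0.018,0,0,0,0],[-1,0.04,0,0,0,0,0],[-1,0.04,0,0,0,0,0],[-1,0.04,0,0,0,0,0],[-1,0.03,0,0,0,0,0],[-1,0,0,0,0,0,0]])

```text
clock: 3.08
eef_pos: [506.2, 30.8, 192.6]
tool_rot: [3.139, -0.001, 1.492]
force: [0.0, 2.1, 9.0]
width: 32.6
gripper_force: 60.3
```

Run:
```python
from h import *
im=get_image("wrist");save(im,"w2.png",s=1.5);s=read_state();print(s["eef_pos"],s["force"])
```

```text
[506.26702873  30.70416113 192.67183599] [-0.01487246  2.11694191  8.92937428]
```

View pics/w2.png

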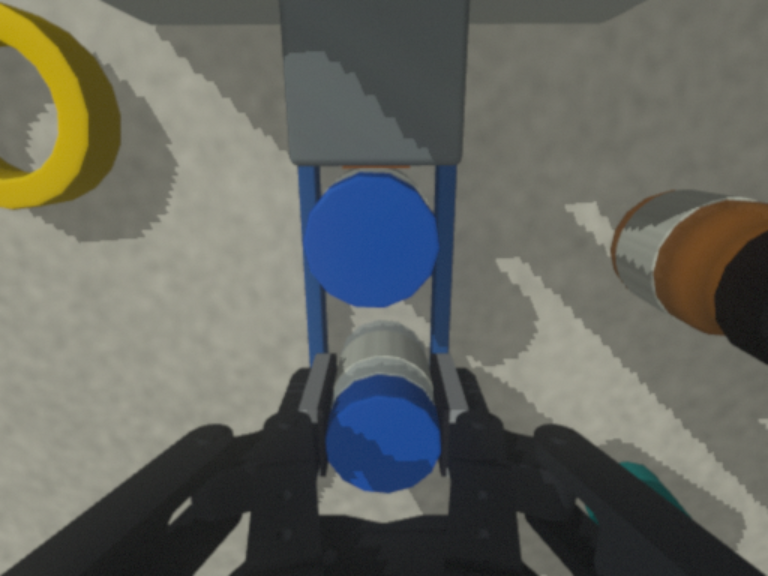

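The held jar at (385,430) is between the rails, with jar_a at (372,240) near the detector head. I'll push on gently.

jog_arm(steps=[[-1,0.02,-0.002,0,0,0,0],[-1,0.016,0,0,0,0,0],[-1,0.006,0,0,0,0,0],[-1,0.004,0,0,0,0,0],[-1,0,0,0,0,0,0]])

```text
clock: 3.75
eef_pos: [506.9, 51.1, 192.6]
tool_rot: [3.139, 0.001, 1.489]
force: [-0.6, -4.1, 10.1]
width: 32.7
gripper_force: 60.2
```

jog_arm(steps=[[-1,0.004,0,0,0,0,0],[-1,0.004,0,0,0,0,0],[-1,0,0,0,0,0,0]])

```text
clock: 4.12
eef_pos: [507.2, 55.0, 192.6]
tool_rot: [3.139, 0.001, 1.489]
force: [0.4, -4.2, 9.6]
width: 33.0
gripper_force: 60.2
```

jog_arm(steps=[[-1,0.004,0,0,0,0,0],[-1,0.004,0,0,0,0,0],[-1,0,0,0,0,0,0]])

```text
clock: 4.5
eef_pos: [507.4, 57.5, 192.7]
tool_rot: [3.139, 0.003, 1.488]
force: [-0.4, -8.8, 10.7]
width: 32.5
gripper_force: 60.3
```

jog_arm(steps=[[-1,0.004,0,0,0,0,0],[-1,0,0,0,0,0,0]])

```text
clock: 4.75
eef_pos: [507.5, 57.9, 192.7]
tool_rot: [3.139, 0.005, 1.486]
force: [-0.5, -12.9, 10.5]
width: 32.9
gripper_force: 60.4
```

jog_arm(steps=[[1,0,0,0,0,0,0],[1,0,0,0,0,0,0],[1,0,0,0,0,0,0],[1,0,0,-0.08,0,0,0],[1,0,0,-0.1,0,0,0],[1,-0.096,-0.015,0,0,0,0],[1,-0.096,-0.015,0,0,0,0],[1,-0.096,-0.015,0,0,0,0],[1,-0.096,-0.015,0,0,0,0],[1,-0.096,-0.014,0,0,0,0]])

```text
clock: 6.0
eef_pos: [450.9, -174.9, 281.2]
tool_rot: [3.141, -0.0, 1.492]
force: [0.4, 0.4, -0.4]
width: 85.3
gripper_force: 0.0
```

Run:
```python
from h import *
for _ in range(6): im=get_image("wrist")
s=read_state();print(s["clock"],s["eef_pos"],s["tool_rot"],s["force"])
C=cloud(im);hsv=cv2.cvtColor(im["pixels"],cv2.COLOR_RGB2HSV)
b=((hsv[...,0]>105)&(hsv[...,0]<125)&(hsv[...,1]>120)).astype(np.uint8)
k,l,st,ce=cv2.connectedComponentsWithStats(b)
for i in range(1,k):
    if st[i,4]>80:
        P=C[l==i];v,u=np.nonzero(l==i);z=np.percentile(P[:,2],90)
        c,r=cv2.minEnclosingCircle(plane(im,np.c_[u,v],z)[:,:2].astype(np.float32));print(st[i],P.mean(0).round(1),round(z,1),np.round(c,1),round(r,1))
im=get_image("side");save(im,"s2.png",(180,120,400,300),3)
```

```text
6.3 [ 451.61403242 -172.62190094  281.0954012 ] [-3.14150772e+00 -1.11236224e-03  1.49271452e+00] [ 0.59038974  0.14558992 -0.27804101]
[ 232  199   46   46 1642] [ 450.2 -178.5   56.2] 56.3 [ 450.1 -178.6] 17.9
```

View pics/s2.png

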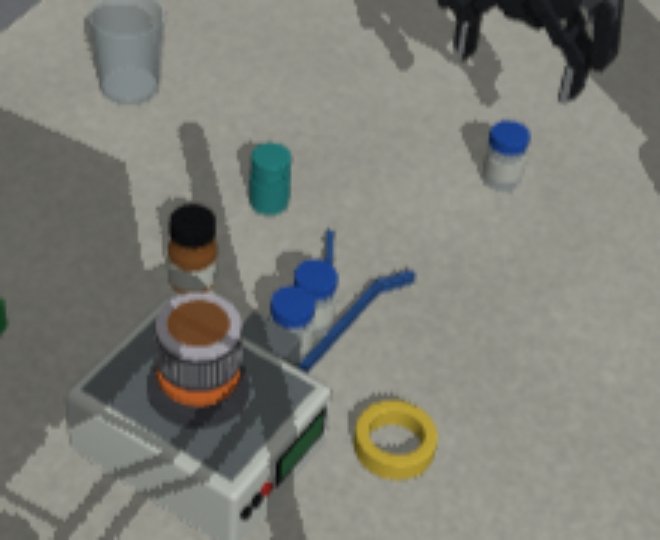

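The crop shows two blue caps touching in the lane at (293,307) and (316,280), and jar_c below the gripper at (508,137).

jog_arm(steps=[[1,-0.012,-0.002,0.06,0,0,0],[1,0,0,0.06,0,0,0],[1,0,0,0.057,0,0,0],[1,0,0,0,0,0,0],[-1,0,0,0,0,0,0],[-1,0,0,0,0,0,0],[-1,0,0,0,0,0,0],[-1,0,0,0,0,0,0],[-1,0,0,0,0,0,0]])

```text
clock: 7.48
eef_pos: [450.2, -179.9, 193.9]
tool_rot: [3.14, 0.0, 1.491]
force: [-0.6, 1.4, 7.9]
width: 32.5
gripper_force: 59.0
```

jog_arm(steps=[[-1,0.046,0.0125,0,0,0,0],[-1,0.046,0.0125,0,0,0,0],[-1,0.046,0.0125,0,0,0,0],[-1,0.046,0.0125,0,0,0,0],[-1,0.046,0.0125,0,0,0,0],[-1,0.046,0.0125,0,0,0,0],[-1,0.04,0,0,0,0,0],[-1,0.04,0,0,0,0,0],[-1,0.03,0,0,0,0,0],[-1,0,0,0,0,0,0]])

```text
clock: 8.72
eef_pos: [503.4, 11.1, 193.9]
tool_rot: [3.139, -0.001, 1.493]
force: [-0.4, 3.4, 6.3]
width: 32.7
gripper_force: 59.3
```

jog_arm(steps=[[-1,0.012,0,0,0,0,0],[-1,0.008,0,0,0,0,0],[-1,0.004,0,0,0,0,0],[-1,0,0,0,0,0,0]])

```text
clock: 9.22
eef_pos: [504.1, 20.5, 193.9]
tool_rot: [3.139, 0.001, 1.49]
force: [-1.1, -2.0, 6.8]
width: 32.7
gripper_force: 59.3
```

jog_arm(steps=[[-1,0.004,0,0,0,0,0],[-1,0.004,0,0,0,0,0],[-1,0.004,0,0,0,0,0],[-1,0,0,0,0,0,0]])

```text
clock: 9.72
eef_pos: [504.4, 23.6, 193.9]
tool_rot: [3.139, 0.004, 1.486]
force: [-1.0, -9.3, 6.2]
width: 32.3
gripper_force: 59.3
```

jog_arm(steps=[[-1,0.005,0,0,0,0,0],[-1,0.003,0,0,0,0,0],[-1,0,0,0,0,0,0]])

```text
clock: 10.1
eef_pos: [504.4, 24.5, 193.9]
tool_rot: [3.139, 0.008, 1.483]
force: [-1.7, -17.7, 7.9]
width: 32.5
gripper_force: 59.4
```

jog_arm(steps=[[1,0,0,0,0,0,0],[1,0,0,0,0,0,0],[1,0,0,0,0,0,0],[1,0,0,-0.09,0,0,0],[1,0,0,-0.1,0,0,0],[1,0,0,-0.1,0,0,0],[1,0,0,-0.09,0,0,0]])

```text
clock: 10.98
eef_pos: [504.1, 32.1, 384.6]
tool_rot: [3.141, -0.001, 1.492]
force: [1.1, 0.4, -0.2]
width: 85.2
gripper_force: 0.0
```

jog_arm(steps=[[1,0.088,0,0,0,0,0],[1,0.088,0,0,0,0,0],[1,0.088,0,0,0,0,0],[1,0.088,0,0,0,0,0],[1,0,0,0,0,0,0],[1,0,0,0,0,0,0]])

```text
clock: 11.72
eef_pos: [518.1, 206.7, 382.5]
tool_rot: [-3.141, 0.001, 1.491]
force: [0.8, -0.5, -0.0]
width: 85.3
gripper_force: 0.0
```

Run:
```python
from h import *
im=get_image("wrist");save(im,"w3.png",s=1.5)
s=read_state();print(s["clock"],s["eef_pos"],s["tool_rot"],s["qpos"])
C=cloud(im)
m=((C[...,2]>128)&(C[...,2]<142)).astype(np.uint8)
k,l,st,ce=cv2.connectedComponentsWithStats(m)
for i in range(1,k):
    if st[i,4]>300:
        v,u=np.nonzero(l==i);c,r=cv2.minEnclosingCircle(plane(im,np.c_[u,v],134)[:,:2].astype(np.float32))
        print(st[i],np.median(C[l==i],0),np.round(c,1),r)
im=get_image("side");save(im,"s3.png",(180,120,400,300),3)
```

```text
11.775 [518.26059542 205.94761385 382.60217837] [-3.14117065e+00  9.50306830e-04  1.48989580e+00] [-0.55752532  0.52913266  0.19400389  1.80737198 -0.13278158  0.81852472
 -0.37932569]
[ 219  165   74   72 4156] [518.66390468 208.42439443 134.6394818 ] [518.5 207.1] 29.699594497680664
```

View pics/w3.png

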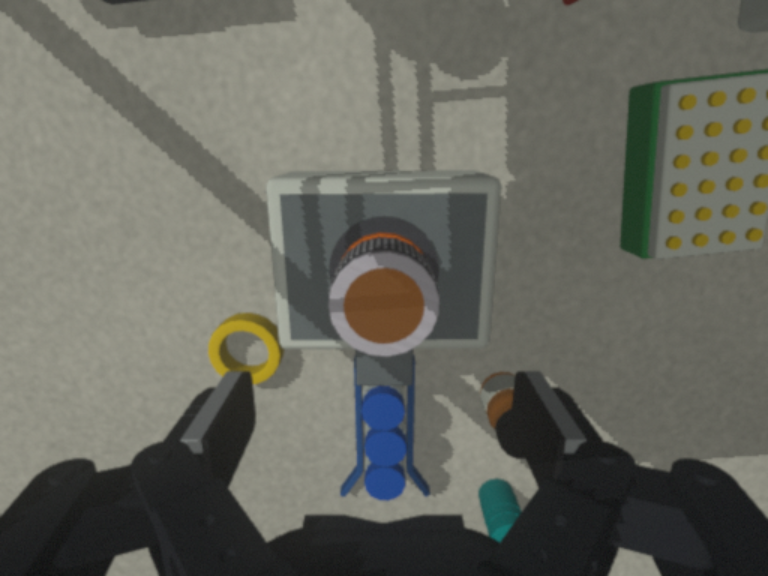

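View pics/s3.png

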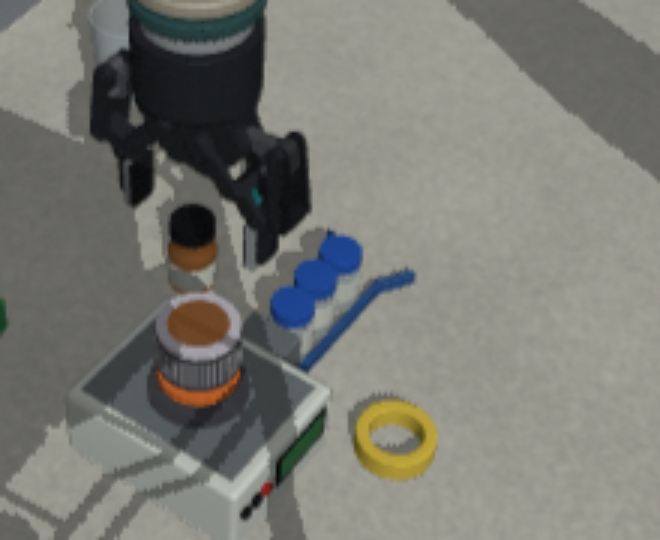

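The wrist view shows three blue caps closed up in the lane at (384,405–480), and the collar top at (384,304). The side crop confirms the file, and the collar still sits high on its pins.

jog_arm(steps=[[1,0.002,0,0.08,0,0,0],[1,0,0,0.08,0,0,0],[1,0,0,0.07,0,0,0],[1,0,0,0,0,0,0],[-1,0,0,0,0,0,0],[-1,0,0,0,0,0,0],[-1,0,0,0,0,0,0],[-1,0,0,0,0,0,0]])

```text
clock: 12.82
eef_pos: [519.4, 207.8, 269.7]
tool_rot: [3.138, -0.001, 1.491]
force: [-0.8, -0.9, 6.0]
width: 57.0
gripper_force: 63.1
```

Gripped. Press lightly and start turning.

jog_arm(steps=[[-1,0,0,0.006,0,0,0],[-1,0,0,0.004,0,0,0.035],[-1,0,0,0,0,0,0.035],[-1,0,0,0,0,0,0]])

```text
clock: 13.32
eef_pos: [519.7, 207.5, 269.0]
tool_rot: [3.137, -0.004, 1.348]
force: [-7.2, -3.7, 41.6]
width: 57.2
gripper_force: 66.7
```

jog_arm(steps=[[-1,0,0,-0.005,0,0,0.03],[-1,0,0,0,0,0,0.03],[-1,0,0,0,0,0,0]])

```text
clock: 13.7
eef_pos: [520.0, 207.5, 269.3]
tool_rot: [3.137, -0.004, 1.229]
force: [-2.1, -1.5, 23.2]
width: 56.9
gripper_force: 64.8
```

jog_arm(steps=[[-1,0,0,0,0,0,0.03],[-1,0,0,0,0,0,0.03],[-1,0,0,0,0,0,0]])

```text
clock: 14.08
eef_pos: [520.2, 207.4, 269.3]
tool_rot: [3.137, -0.005, 1.109]
force: [-3.0, -2.9, 22.6]
width: 57.2
gripper_force: 64.7
```

jog_arm(steps=[[-1,0,0,0,0,0,0.03],[-1,0,0,0,0,0,0.03],[-1,0,0,0,0,0,0]])

```text
clock: 14.45
eef_pos: [520.4, 207.2, 269.2]
tool_rot: [3.137, -0.005, 0.989]
force: [-1.9, -2.4, 22.4]
width: 57.0
gripper_force: 64.7
```

jog_arm(steps=[[-1,0,0,0,0,0,0.03],[-1,0,0,0,0,0,0.03],[-1,0,0,0,0,0,0]])

```text
clock: 14.82
eef_pos: [520.6, 207.0, 268.6]
tool_rot: [3.137, -0.006, 0.869]
force: [0.8, -2.1, 17.4]
width: 57.3
gripper_force: 64.1
```

jog_arm(steps=[[-1,0,0,0,0,0,0.03],[-1,0,0,0,0,0,0.03],[-1,0,0,0,0,0,0]])

```text
clock: 15.2
eef_pos: [519.3, 207.4, 266.1]
tool_rot: [3.14, -0.002, 0.751]
force: [1.5, -2.9, -0.8]
width: 57.2
gripper_force: 63.9
```

The collar has dropped (force gone, z −3 mm). Now I push it down.

jog_arm(steps=[[-1,0,0,0.005,0,0,0],[-1,0,0,0.005,0,0,0],[-1,0,0,0,0,0,0]])

```text
clock: 15.58
eef_pos: [519.2, 207.4, 260.5]
tool_rot: [3.14, -0.001, 0.751]
force: [2.4, -3.7, 3.9]
width: 57.0
gripper_force: 64.3
```

jog_arm(steps=[[-1,0,0,0.005,0,0,0],[-1,0,0,0.005,0,0,0],[-1,0,0,0.003,0,0,0],[-1,0,0,0,0,0,0]])

```text
clock: 16.08
eef_pos: [519.1, 207.2, 255.9]
tool_rot: [3.141, -0.002, 0.75]
force: [-1.4, -4.3, 19.1]
width: 57.0
gripper_force: 65.9
```

jog_arm(steps=[[-1,0,0,0.003,0,0,0],[-1,0,0,0.002,0,0,0],[-1,0,0,0,0,0,0]])

```text
clock: 16.45
eef_pos: [519.1, 207.0, 255.8]
tool_rot: [-3.141, -0.003, 0.75]
force: [-6.9, -5.7, 41.1]
width: 57.3
gripper_force: 68.0
```

Run:
```python
from h import *
im=get_image("side");save(im,"s4.png",(180,120,400,300),3)
s=read_state();print(s["eef_pos"],s["force"],s["torque"])
C=cloud(im)
m=(np.hypot(C[...,0]-516,C[...,1]-207)<22)&(C[...,2]>105)&(C[...,2]<140)
print(np.percentile(C[m][:,2],[10,50,90]),m.sum())
```

```text
[519.11861039 207.00211962 255.77829853] [-7.5434336  -5.61245088 41.25898983] [-1.55047678  1.42984935 -0.04790468]
[117.94434851 119.18773143 120.66016264] 49
```

View pics/s4.png

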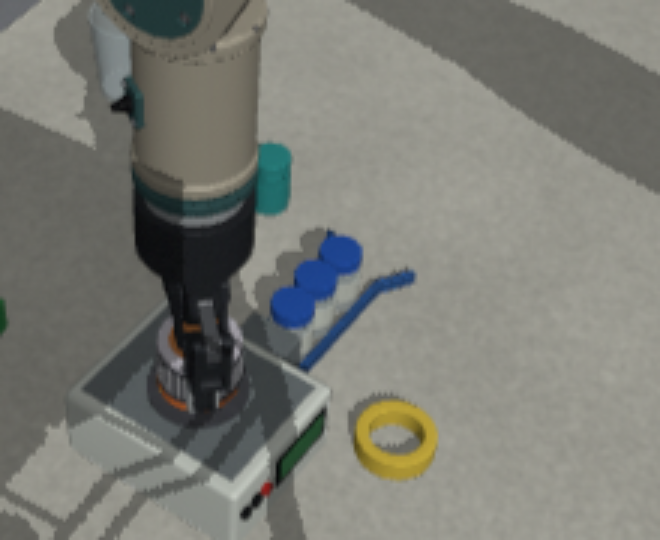

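Hard stop reached: force rose 22 N with no travel, and the collar top is at about 120 mm. The crop shows the jars still in file and the collar down. I'll ease off by 1 mm and hand in.

jog_arm(steps=[[-1,0,0,-0.002,0,0,0],[-1,0,0,0,0,0,0]])

```text
clock: 16.75
eef_pos: [519.1, 207.1, 255.8]
tool_rot: [3.141, -0.003, 0.75]
force: [-5.3, -5.3, 32.9]
width: 57.6
gripper_force: 67.0
```

```bash
python3 -c "
from cell import *
s=read_state();print(s['eef_pos'],s['force'],s['gripper_force']);print(finish_job())"
```

```text
[519.08329369 207.12342825 255.81685762] [-5.3278715  -5.32321277 32.87352145] 66.95594351738691
the job is handed in; nothing more can be done
None
```

I handed the job in at about 17 s: both loose jars stand in one closed-up file behind the first against the window, and the collar was turned about 42° clockwise until it dropped, then pushed to its hard stop, where the gripper still holds it.

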